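Square up the parts bins and hold the red label holder home on the shelf lip

TASK

The three parts bins have crept forward on their bench shelf: first push all of them back against the shelf's rear stop, square and in line. Then lift the label holder with the red card off the rim of the grey tray, hook it over the shelf's front lip in front of the middle of the red bin, with its card facing out, away from the bins, and push it down until it is fully home. Finish while still holding it and pressing it firmly down, so that its thumbscrew could be tightened, without disturbing the other label holder or the tools, bottle and stem on the bench.

Things in the scene. Friction and masses are not known exactly. Their poses are not given: they have to be found in the camera images.
- shelf: Fixed grey steel bench shelf, 372 mm along y. Origin at bench height under the middle of its front lip, nearest the robot; x points from lip to rear stop, z up; it may be turned up to 6 deg. The bins stand on its floor, 12 mm above the bench, in three bays centred at y = -118, 0, +118 mm. The rear stop's near face is at x = 180 mm; it is 60 mm high.
- lip (a point): Middle of the crest of the shelf's white upright front lip, which runs the shelf's full length: 4 mm thick (x -2 to +2 mm), crest 50 mm above the bench. Axes as the shelf's. Behind it the shelf floor is free up to the bins.
- bin_red: Loose red open bin of steel necks, 120 (x) x 96 (y) x 80 mm high, 0.25 to 0.5 kg, in any one of the bays, slightly turned. Origin: centre of its underside. Home: origin at x = 120 mm in the shelf's frame, front face 58 mm behind the lip. Its front shows above the lip (50 to 92 mm over the bench); pushed there at mid-width, low down, it slides without tipping and squares itself on the stop.
- bin_blue_balls: Loose blue bin with white ceramic balls, same size, frame and place to go as the red bin, in another bay.
- bin_blue_cups: Loose blue bin with aluminium cups, same size, frame and place to go as the red bin, in the remaining bay.
- tray: Fixed grey open tray, 130 (x) x 180 (y) x 64 mm high, walls 4 mm; origin at the centre of its underside. Both holders hang on its near wall (wall centre x = -63 mm, crest 64 mm above the bench), one at y = +42, one at y = -42 mm. Free inside for 60 mm behind that wall; bits up to 26 mm high lie further in.
- holder_red_grip (a point): Red-card label holder: rigid light grey upside-down U clip, 64 mm wide (y), 60 g, hung upright on the tray. Point: centre of its solid bridge, 13 mm thick (x) x 16 mm high: pinch this front to back. -x is its front, z up. The bridge's underside, 8 mm below the point, rests on the crest when home; the 7 mm gap (x -3.5 to +3.5 mm) goes over the 4 mm lip. Red stripe on top.
- holder_red_card (a point): Front (card) face of the red-card holder, 6.5 mm in front of the grip point. The 3 mm front plate with the red card hangs from it to 44 mm below the grip point, its last 5 mm kicked forward: it can be felt against the lip's face before the shorter rear tongue has to drop behind the lip. A brass thumbscrew, 11 mm across, stands out 9 mm at y = +24.5 mm, 20 mm below the grip point.
- holder_red_tongue (a point): Tip of the red-card holder's rear tongue, 26.5 mm below the grip point; the 3 mm tongue stands 3.5 mm behind the grip point and its tip is flared to the rear. This part goes behind the lip.
- holder_blue: The other label holder, same make with a blue card and blue stripe, hanging beside the red one on the tray; stays there. Origin at the middle of the bridge's underside.
- oil_bottle: Loose small amber bottle, 38 mm across, 95 mm high, behind the tray; leave alone. Origin at its foot.
- calipers: Loose steel calipers, 170 mm long, about 10 mm high, lying between the robot and the shelf; leave alone. Origin at their middle.
- file: Loose file with an orange handle, 255 mm long, 24 mm high, lying on the robot's left in front of the shelf; leave alone. Origin at its middle.
- stem: Loose steel hip stem, 150 mm long, 14 mm high, lying at the left end of the shelf; leave alone. Origin at its middle, on the bench.
There are look-alikes about, which are no part of the job. What is shaped like the part that bears holder_red_grip but pink is not meant. There is more than one size of the bin_red; the one meant has the size given above.

How it is judged:
On the way, in this order (a step that is already met when the one before it is completed fails the run):
1. all three bins stand back against the rear stop, square and in line (x of each of bin_red, bin_blue_balls, bin_blue_cups in the frame of shelf above 0.114 m and angle between the x axis of each of bin_red, bin_blue_balls, bin_blue_cups and the x axis of shelf, either way round below 0.07 rad and angle between each of bin_red, bin_blue_balls, bin_blue_cups's own z axis and vertical below 0.08 rad), for 0.2 s.
2. the red-card holder is lifted clear of the tray (height (world z) of holder_red_grip above 0.1 m and contact force between the fingers and holder_red above 2 N), for 0.1 s.
3. the red-card holder is fully home over the lip in front of the red bin, card outwards (z of holder_red_grip in the frame of lip between 0.004 and 0.0105 m and x of holder_red_grip in the frame of lip between -0.005 and 0.005 m and x of holder_red_card in the frame of lip below -0.001 m and angle between holder_red_grip's own z axis and vertical below 0.1 rad and angle between the y axis of holder_red_grip and the y axis of lip, either way round below 0.08 rad and y of holder_red_grip in the frame of bin_red between -0.02 and 0.02 m), for 0.2 s.
At the end, for the whole second after the job is handed in: Bins within 6 mm of the rear stop, square within 4 deg. Red-card holder down on the lip's crest within 2.5 mm, plate in front, tongue behind, upright and along the lip within 5 deg, within 20 mm of the red bin's middle, card outwards, still gripped, at rest, pressed on with over 3 N (all of step 1 and all of step 3 and contact force between holder_red and shelf above 3 N and contact force between the fingers and holder_red above 2 N and linear speed of holder_red below 0.02 m/s); the arm keeps its last pose, push and grip.
It fails at once if the other label holder, the bottle, the calipers, the file or the stem is moved more than 30 mm (distance of any of holder_blue, oil_bottle, calipers, file, stem from where it was at the start of the episode above 0.03 m).
It also fails if it takes over 54 s, if anything falls off the work surface, if the arm or the gripper's body presses on something with over 40 N, if the wrist force passes 120 N, or if a joint passes its speed limit or range.

ROBOT

A 6-joint arm with a two-finger parallel gripper is mounted at the origin on the work surface. World frame = base frame: x ahead of the robot, y to its left, z up, the work surface at z = 0. Lengths are in m, angles in rad, forces in N, time in s.
With the tool pointing down it reaches from about 0.375 to 0.9 m from the base axis. Payload 3.1 kg.
Tool frame: the origin (TCP) lies midway between the tips of the shut fingers; the grasp point (between the pads) lies 19 mm behind it; z points along the fingers, y is the line along which they close (so a half turn about z gives the same grasp; the last joint's range is limited). The gripper opens to 87 mm and grips with 3 to 60 N. Pads are 19 mm wide; open, the fingers measure 117 mm over their backs; the gripper's body (75 mm by 190 mm) begins 51 mm behind the grasp point.
Start: joints at [-1.486, 0.527, 1.433, -0, 1.181, -0.178], TCP at [0.162, -0.604, 0.223] pointing down, gripper open.
Joint ranges: [-3.08, 3.08], [-0.75, 2.2], [0.22, 2.44], [-1.43, 4.57], [0, 2.65], [-2.85, 2.85]. Speed limits (rad/s): [2.79, 2.79, 3.14, 3.14, 3.14, 3.14].

INTERFACE

Orientations are given as a unit quaternion [x, y, z, w].
In Python, from rig import get_obs, cams, job gives the robot as it stands.
- The arm moves only by the tool servo_tool, never from a script. Its argument "moves" is text: rows parted by semicolons, each of 5 numbers parted by spaces: the shift along the tool's x, y, z in m, then the turn about the tool's z in degrees, then the finger opening in m, from 0 to 0.087. In form: dx dy dz spin claw; .... A call has 1 to 10 rows; each row is the pose to reach, as a shift and turn from the pose commanded when the call began, along the tool's axes at that moment; what a row does not reach only later rows make up. A row lasts 1/12 s, in which the tool goes at most 41.7 mm and 7.16 degrees, less where a joint would pass 70% of its speed; a pose out of reach is approached as far as the arm can. A call with a gripper value outside its range is refused whole. The fingers move at their own pace and stop on an object; "grip_force" is the grip in N (left out, the last holds). Time passes only in rows, so rows that repeat a pose let the fingers close. It gives the time, the measured TCP pose, the force, the opening and the grip force at its end, in the units of the state.
- get_obs(): the state, without advancing time (a new reading comes with each control period).
- cams.camera(name): name is "side" or "top"; returns the picture (400x640x3 uint8, blue, green, red); there is no depth.
- cams.camera_model(name): a dict with "fx", "fy", "cx", "cy" (pixels), "dist" ([k1, k2, p1, p2, k3] as OpenCV has them; the pictures are not rectified), "R" (3x3) and "t" (3): a world point X has camera coordinates R X + t. Camera axes: x right, y down, z forward; pixel columns grow to the right and rows downward; lengths in m; the calibration is good to about 2 mm. A picture is of the moment at which its call begins. camera_model takes no time and is no camera call.
- job.hand_in(): hands the job in; it is judged then, once.
The state is a dict: "time": time; "q": joint angles; "joint_velocities": joint speeds; "joint_torque": joint torques, N m; "position": TCP position; "tool_rot": TCP orientation; "ft_force": force on the tool from outside, world axes, zero at the start; "moment": the same for the moment, N m; "grip_width": finger opening in m; "grip_force": force on a finger pad.
Only numpy, scipy, OpenCV 4.12 (cv2) and the standard library are available. Lean on these libraries where they do the work, as an engineer would, in place of code of your own. Each camera call takes 0.05 s, during which the arm holds its last target. There are 200 camera calls.

## Working session

There is one attempt and no reset: what is moved stays moved. The work goes in short steps, Python scripts to look and compute and a tool call to move; the robot and the scene stay as the last step left them, time stands still between calls to the robot, and variables do not carry over. Pictures are saved under pics/ and viewed, at most 10 in all, crops included, and the job is handed in when it is done.

Besides the shell and the picture viewer there is one more tool, called after ">>>" by a JSON object that holds its "name" and its "arguments". servo_tool: Moves the arm, as the interface text tells. Its arguments: {"type":"object","properties":{"moves":{"type":"string"},"grip_force":{"type":"number"}},"required":["moves"]}

```bash
mkdir -p pics; ls
python3 - <<'E'
from rig import get_obs,cams
import cv2,json
for n in("side","top"):
    cv2.imwrite(f"pics/{n}0.png",cams.camera(n)); m=cams.camera_model(n); print(n,m)
print(get_obs())
E
```

```text
pics
side {'fx': 423.29372700603136, 'fy': 423.29372700603136, 'cx': 318.3632602109358, 'cy': 199.24114455383383, 'dist': array([-0.09347173,  0.        ,  0.        ,  0.        ,  0.        ]), 'R': array([[ 0.99017598, -0.13975738, -0.00440433],
       [-0.08007984, -0.54097872, -0.83721517],
       [ 0.11462435,  0.82934306, -0.54685588]]), 't': array([-0.50029113,  0.09089402,  1.05668014])}
top {'fx': 505.3216089601652, 'fy': 505.3216089601652, 'cx': 319.54836763631675, 'cy': 193.27835843923083, 'dist': array([-0.0645947,  0.       ,  0.       ,  0.       ,  0.       ]), 'R': array([[ 0.00433561, -0.99980336,  0.01935051],
       [-0.99734325, -0.00573045, -0.0726196 ],
       [ 0.07271621, -0.01898425, -0.99717198]]), 't': array([-0.03869669,  0.53322517,  1.2193038 ])}
{'time': 0.1, 'q': array([-1.48652161e+00,  5.28384334e-01,  1.43375594e+00, -3.73832904e-05,
        1.18139211e+00, -1.78502842e-01]), 'joint_velocities': array([ 0.00186572, -0.00192645, -0.00311377,  0.00046646, -0.00175088,
        0.00070883]), 'joint_torque': array([-1.91007380e-04, -4.40983701e+01, -1.77150768e+01,  6.35634572e-02,
        5.34212391e-02, -3.97026463e-05]), 'position': array([ 0.16231317, -0.60288308,  0.22166844]), 'tool_rot': array([ 9.91379506e-01,  1.31018066e-01,  2.84112977e-05, -9.69606051e-04]), 'ft_force': array([-0.31904191, -0.31213085,  0.16067131]), 'moment': array([ 0.04228565, -0.03645599,  0.00881108]), 'grip_force': 0.0, 'grip_width': 0.08726921379177452}
```

View pics/top0.png

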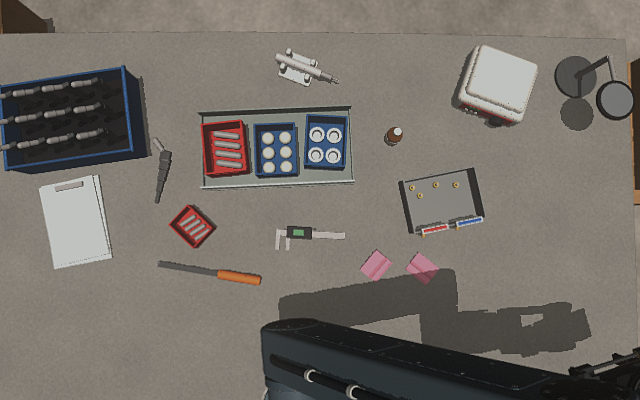

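View pics/side0.png

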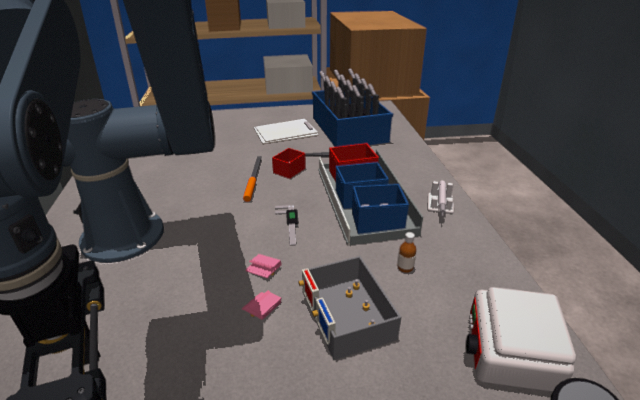

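The top view shows the shelf, with its lip running from about (202,188) to (354,181). The bins from left to right are red (225,148), balls (277,149) and cups (326,141). The tray is at (440,200), with the red holder at (434,229) and the blue one at (468,222). Next I'll take measurements.

```bash
cat > h.py <<'E'
import cv2,numpy as np
from rig import get_obs,cams
from scipy.spatial.transform import Rotation as Ro
def ray(n,px):
    m=cams.camera_model(n);K=np.array([[m['fx'],0,m['cx']],[0,m['fy'],m['cy']],[0,0,1]])
    p=cv2.undistortPoints(np.float64(px).reshape(-1,1,2),K,m['dist']).reshape(-1,2)
    d=np.c_[p,np.ones(len(p))]@m['R']; return -m['R'].T@m['t'],d
def plane(n,px,z):
    o,d=ray(n,px); return o+d*((z-o[2])/d[:,2])[:,None]
def proj(n,X):
    m=cams.camera_model(n);K=np.array([[m['fx'],0,m['cx']],[0,m['fy'],m['cy']],[0,0,1]])
    return cv2.projectPoints(np.float64(X).reshape(-1,1,3),cv2.Rodrigues(m['R'])[0],m['t'],K,m['dist'])[0].reshape(-1,2)
def tri(pa,pb): # side, top
    o1,d1=ray("side",[pa]);o2,d2=ray("top",[pb]);A=np.c_[d1[0],-d2[0]]
    s=np.linalg.lstsq(A,o2-o1,rcond=None)[0];P=o1+s[0]*d1[0];Q=o2+s[1]*d2[0];return (P+Q)/2,np.linalg.norm(P-Q)
E
cat > m.py <<'E'
from h import *
im=cv2.imread("pics/top0.png");hsv=cv2.cvtColor(im,cv2.COLOR_BGR2HSV);H,S,V=cv2.split(hsv)
red=((H<8)|(H>172))&(S>150)&(V>60);blue=(H>100)&(H<125)&(S>120)&(V>40)
white=(S<40)&(V>170)
def comps(m,name,box,z,mn=15):
    x0,y0,x1,y1=box;k=np.zeros(m.shape,np.uint8);k[y0:y1,x0:x1]=m[y0:y1,x0:x1]
    n,l,st,c=cv2.connectedComponentsWithStats(k)
    for i in range(1,n):
        if st[i,4]<mn: continue
        pts=np.argwhere(l==i)[:,::-1];P=plane("top",pts,z)
        r=cv2.minAreaRect((P[:,:2]*1000).astype(np.float32))
        print(name,st[i],c[i].round(1),"rect",np.round(r[0],1),np.round(r[1],1),round(r[2],1))
comps(red,"red",(190,95,500,250),.092);comps(blue,"blue",(190,95,500,250),.092)
comps(red,"redS",(400,200,500,250),.08,3);comps(blue,"blueS",(400,200,500,250),.08,3)
comps(white,"white",(190,170,370,195),.05)
comps(white,"whiteT",(400,200,500,250),.08,3)
cv2.imwrite("pics/c1.png",cv2.resize(im[95:195,190:365],None,fx=4.5,fy=4.5,interpolation=cv2.INTER_CUBIC))
cv2.imwrite("pics/c2.png",cv2.resize(im[160:245,390:495],None,fx=7,fy=7,interpolation=cv2.INTER_CUBIC))
E
python3 m.py
```

```text
red [ 201  120   46   55 1008] [224.2 149.5] rect [634.4 189.5] [123.3  98.8] 6.1
red [190 206  22  42 239] [197.8 226.7] rect [450.5 238.5] [94.2 48.4] 1.2
red [424 226  22   6  47] [434.9 228.3] rect [ 448.3 -301.2] [ 5.  50.7] 12.5
blue [304 114  44  53 781] [325.8 141.7] rect [652.6 -47.7] [ 96.4 119.7] 86.9
blue [254 122  43  53 780] [278.  150.5] rect [633.1  69.7] [119.6  96.2] 3.0
blue [459 218  22   7  43] [469.2 221. ] rect [ 465.3 -383.9] [ 4.7 51.8] 12.0
redS [424 226  22   6  47] [434.9 228.3] rect [ 448.3 -304.2] [ 5.1 51.2] 12.5
blueS [459 218  22   7  43] [469.2 221. ] rect [ 465.6 -387.8] [ 4.7 52.3] 12.0
white [259 181  67   4  97] [293.6 182.7] rect [556.1  30.5] [  3.4 158.1] 2.9
white [327 180  28   2  37] [340.9 180.5] rect [562.2 -85.6] [ 2.4 64.9] 0.4
white [200 184  58   4  85] [230.  185.5] rect [548.4 182.5] [  3.4 136.6] 2.9
whiteT [478 217   5   5  12] [480.8 218.8] rect [ 470.5 -413. ] [9.4 9.6] 0.2
whiteT [469 219   3   1   3] [470. 219.] rect [ 470.4 -389. ] [0.  4.8] 0.2
whiteT [474 218   3   1   3] [475. 218.] rect [ 472.8 -401. ] [0.  4.8] 0.2
white
[... 536 characters left out ...]

whiteT [445 224   4   5   9] [446.9 225.9] rect [ 454.3 -333.7] [11.5  4.3] 26.4
whiteT [431 227   4   1   4] [432.5 227. ] rect [ 451.4 -299.5] [0.  7.1] 0.1
whiteT [436 226   3   1   3] [437. 226.] rect [ 453.8 -310.2] [0.  4.7] 0.1
whiteT [422 229   5   5  11] [423.4 231.2] rect [ 441.6 -278.4] [12.5  6.3] 26.5
whiteT [426 228   4   1   4] [427.5 228. ] rect [ 449.1 -287.7] [0.  7.1] 0.1
whiteT [442 229   3   1   3] [443. 229.] rect [ 446.8 -324.3] [0.  4.7] 0.1
whiteT [434 231   3   1   3] [435. 231.] rect [ 442.1 -305.3] [0.  4.7] 0.1
whiteT [438 230   3   1   3] [439. 230.] rect [ 444.5 -314.8] [0.  4.7] 0.1
whiteT [428 232   4   1   4] [429.5 232. ] rect [ 439.8 -292.3] [0.  7.1] 0.1
```

View pics/c1.png

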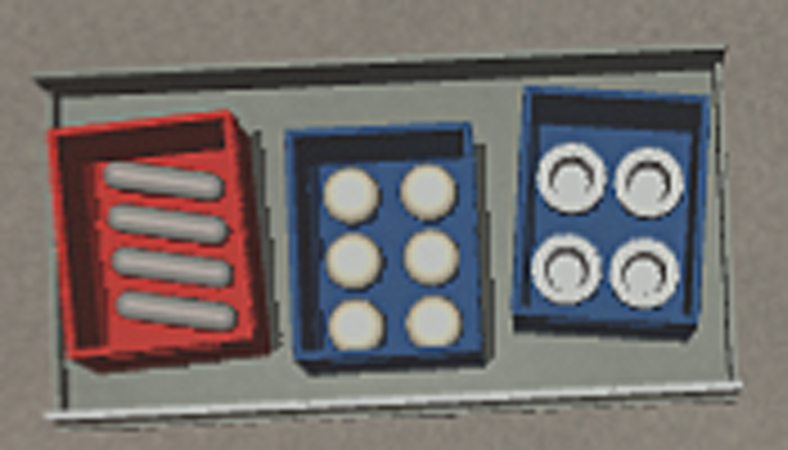

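View pics/c2.png

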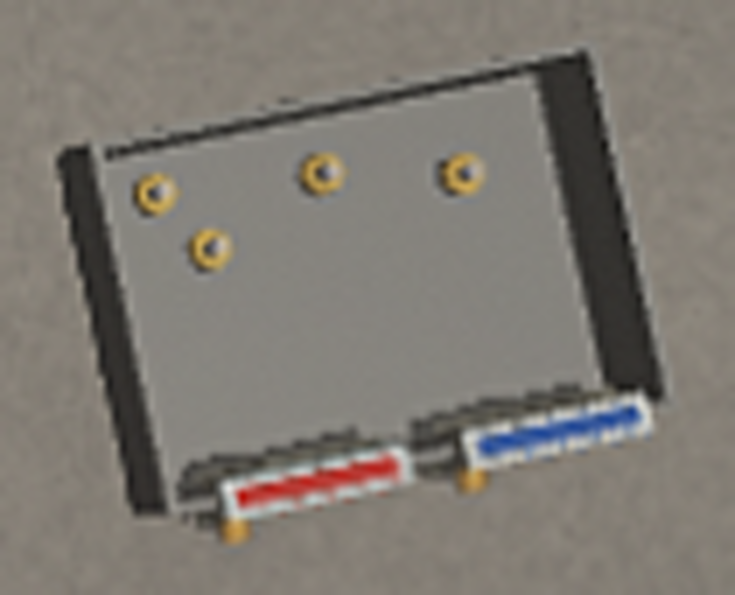

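The crops show the bins slightly turned, the lip as a white line, and the tray turned about 12°. Red and blue stripes are on the holders' bridges, with the screws on their left/front side. Next I'll fit the lip and work out the frames.

```bash
cat > f.py <<'E'
from h import *
im=cv2.imread("pics/top0.png");hsv=cv2.cvtColor(im,cv2.COLOR_BGR2HSV);V=hsv[...,2].astype(float)
g=cv2.cvtColor(im,cv2.COLOR_BGR2GRAY).astype(float)
# white line upper edge
up=[];dn=[]
for c in range(206,350):
    r0=int(186.5+(c-210)*(181-187)/140.); s=g[r0-5:r0+7,c];k=np.argmax(s);pk=s[k]
    b=np.median(s[:2]);t=(pk+b)/2;i=k
    while i>0 and s[i]>t:i-=1
    up.append((c,r0-5+i+(t-s[i])/(s[i+1]-s[i]+1e-9)))
    b=s[-1];t=(pk+b)/2;i=k
    while i<11 and s[i]>t:i+=1
    dn.append((c,r0-5+i-(t-s[i])/(s[i-1]-s[i]+1e-9)))
def fit(P):
    P=P[:,:2]
    for _ in range(3):
        a=np.polyfit(P[:,1],P[:,0],1);e=P[:,0]-np.polyval(a,P[:,1]);P=P[abs(e)<2.5*e.std()+1e-6]
    return a,e.std(),len(P)
for nm,e in(("rear z.05",up),("front",dn)):
    a,s,n=fit(plane("top",e,.05)); print(nm,a,"deg",-np.degrees(np.arctan(a[0])),s,n)
# ends of lip along the line
for c in list(range(196,206))+list(range(349,360)):
    r0=int(round(186.5+(c-210)*(181-187)/140.));print(c,int(g[r0-3:r0+4,c].max()),end="; ")
# holder: white+stripe bridge mask
H,S,Vv=cv2.split(hsv)
for nm,m,z in (("redstripe",((H<8)|(H>172))&(S>100)&(Vv>60),.08),("bluestripe",(H>100)&(H<125)&(S>100),.08)):
    k=np.zeros(m.shape,np.uint8);k[210:245,410:495]=m[210:245,410:495]
    pts=np.argwhere(k)[:,::-1];P=plane("top",pts,z);c=P.mean(0);u=np.linalg.svd(P[:,:2]-c[:2])[2][0];print("\n",nm,c,np.degrees(np.arctan2(-u[0],u[1])))
# side view stripes / triangulation
im=cv2.imread("pics/side0.png");hs=cv2.cvtColor(im,cv2.COLOR_BGR2HSV);cv2.imwrite("pics/c3.png",cv2.resize(im[255:350,290:370],None,fx=6,fy=6,interpolation=cv2.INTER_CUBIC))
print(proj("side",[[.448,-.304,.08],[.448,-.304,.072]]))
E
python3 f.py
```

```text
rear z.05 [-0.05110432  0.559623  ] deg 2.925517010052056 0.00028527942877299177 144
front [-0.05111151  0.55617149] deg 2.925927910469811 0.0003494990964720824 144
196 133; 197 132; 198 133; 199 147; 200 183; 201 199; 202 197; 203 197; 204 199; 205 196; 349 202; 350 202; 351 203; 352 204; 353 199; 354 201; 355 133; 356 130; 357 131; 358 131; 359 130; 
 redstripe [ 0.44851433 -0.30561159  0.08      ] -168.29618666254092

 bluestripe [ 0.46557195 -0.38751172  0.08      ] -168.29768647011957
[[310.80076038 278.4580087 ]
 [310.86141848 281.47292764]]
```

View pics/c3.png

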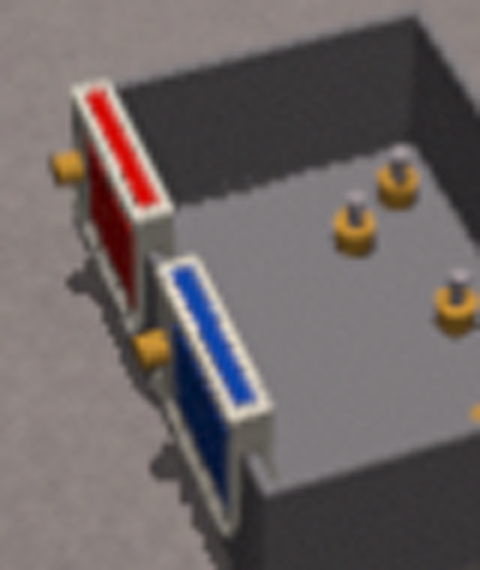

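The measured sizes match the given ones: the holders are 84 mm apart, the bins sit at y ≈ ±119 and 0 in the shelf frame, and the lip is at yaw 2.93° with its middle near (0.5545, 0.0665). Next I'll move to the cups bin.

>>> {"name": "servo_tool", "arguments": {"moves": "0.0302 -0.026 0 6 0.04; 0.06 -0.052 0 12.1 0.04; 0.09 -0.078 0 12.1 0.04; 0.12 -0.104 0 12.1 0.04; 0.15 -0.13 0 12.1 0.04; 0.18 -0.156 0 12.1 0.04; 0.21 -0.182 0 12.1 0.04; 0.24 -0.208 0 12.1 0.04; 0.27 -0.234 0 12.1 0.04; 0.3 -0.26 0 12.1 0.04", "grip_force": 10}}

```text
time: 0.93
position: [0.385, -0.2726, 0.2224]
tool_rot: [1.0, 0.026, -0.0, -0.0]
ft_force: [0.1, -0.8, -0.2]
grip_width: 0.0406
grip_force: 0.0
```

>>> {"name": "servo_tool", "arguments": {"moves": "0.03 -0.04 0 0 0.04; 0.06 -0.078 0 0 0.04; 0.09 -0.117 0 0 0.04; 0.12 -0.156 0.03 0 0.04; 0.145 -0.188 0.06 0 0.04; 0.162 -0.211 0.09 0 0.04; 0.162 -0.211 0.125 0 0.04; 0.162 -0.211 0.155 0 0.04; 0.162 -0.211 0.162 0 0.04; 0.162 -0.211 0.162 0 0.04"}}

```text
time: 1.77
position: [0.5321, -0.0531, 0.0557]
tool_rot: [1.0, 0.027, -0.005, -0.002]
ft_force: [-0.2, 1.0, 0.7]
grip_width: 0.0399
grip_force: 0.0
```

>>> {"name": "servo_tool", "arguments": {"moves": "0.02 0 0 0 0.04; 0.035 0 0 0 0.04; 0.045 0 0 0 0.04; 0.055 0 0 0 0.04; 0.063 0 0 0 0.04; 0.068 0 0 0 0.04; 0.07 0 0 0 0.04; 0.07 0 0 0 0.04"}}

```text
time: 2.43
position: [0.6056, -0.0521, 0.0612]
tool_rot: [1.0, 0.026, 0.0, 0.0]
ft_force: [-0.5, -0.3, 0.9]
grip_width: 0.0401
grip_force: 0.4
```

>>> {"name": "servo_tool", "arguments": {"moves": "0.002 0 0 0 0.04; 0.004 0 0 0 0.04; 0.005 0 0 0 0.04; 0.006 0 0 0 0.04; 0.006 0 0 0 0.04"}}

```text
time: 2.85
position: [0.6074, -0.0512, 0.0602]
tool_rot: [1.0, 0.026, -0.004, -0.001]
ft_force: [-9.0, -1.1, 6.4]
grip_width: 0.0398
grip_force: 4.4
```

>>> {"name": "servo_tool", "arguments": {"moves": "0.002 0 0 0 0.04; 0.002 0 0 0 0.04; -0.035 0 0 0 0.04; -0.076 0 0 0 0.04; -0.076 -0.04 0 0 0.04; -0.076 -0.08 0 0 0.04; -0.076 -0.118 0 0 0.04; -0.076 -0.118 0 0 0.04; -0.06 -0.118 0 0 0.04; -0.045 -0.118 0 0 0.04"}}

```text
time: 3.68
position: [0.5609, 0.0652, 0.0608]
tool_rot: [1.0, 0.027, 0.001, -0.0]
ft_force: [0.0, 0.6, 1.0]
grip_width: 0.0403
grip_force: 0.0
```

>>> {"name": "servo_tool", "arguments": {"moves": "0.01 0 0 0 0.04; 0.02 0 0 0 0.04; 0.03 0 0 0 0.04; 0.037 0 0 0 0.04; 0.042 0 0 0 0.04; 0.045 0 0 0 0.04; 0.047 0 0 0 0.04; 0.047 0 0 0 0.04"}}

```text
time: 4.35
position: [0.6015, 0.0664, 0.0599]
tool_rot: [1.0, 0.026, -0.006, -0.0]
ft_force: [-11.2, -1.9, 7.8]
grip_width: 0.0401
grip_force: 5.3
```

>>> {"name": "servo_tool", "arguments": {"moves": "-0.035 0 0 0 0.04; -0.076 0 0 0 0.04; -0.076 -0.04 0 0 0.04; -0.076 -0.08 0 0 0.04; -0.076 -0.118 0 0 0.04; -0.076 -0.118 0 0 0.04; -0.06 -0.118 0 0 0.04; -0.045 -0.118 0 0 0.04; -0.035 -0.118 0 0 0.04; -0.025 -0.118 0 0 0.04"}}

```text
time: 5.18
position: [0.5767, 0.1831, 0.0606]
tool_rot: [1.0, 0.026, -0.0, -0.0]
ft_force: [-3.0, 0.5, 1.5]
grip_width: 0.0399
grip_force: 1.1
```

>>> {"name": "servo_tool", "arguments": {"moves": "0.008 0 0 0 0.04; 0.015 0 0 0 0.04; 0.02 0 0 0 0.04; 0.024 0 0 0 0.04; 0.026 0 0 0 0.04; 0.026 0 0 0 0.04; 0.026 0 0 0 0.04"}}

```text
time: 5.77
position: [0.5956, 0.1838, 0.0598]
tool_rot: [1.0, 0.026, -0.007, 0.001]
ft_force: [-11.0, -0.4, 7.0]
grip_width: 0.0402
grip_force: 5.7
```

Back off and up, then look.

>>> {"name": "servo_tool", "arguments": {"moves": "-0.035 0 0 0 0.04; -0.076 0 0 0 0.04; -0.076 0 -0.04 0 0.04; -0.09 0.03 -0.08 7 0.04; -0.1 0.06 -0.12 14 0.04; -0.11 0.1 -0.12 21 0.04; -0.12 0.14 -0.12 28 0.04; -0.13 0.18 -0.12 35 0.04; -0.14 0.22 -0.12 42 0.04; -0.15 0.255 -0.12 49 0.04"}}

```text
time: 6.6
position: [0.4676, -0.0738, 0.1814]
tool_rot: [0.919, -0.394, 0.002, 0.0]
ft_force: [1.8, -0.5, 0.2]
grip_width: 0.0402
grip_force: 0.0
```

Run:
```python
from h import *
im=cams.camera("top");cv2.imwrite("pics/top1.png",im);H,S,V=cv2.split(cv2.cvtColor(im,cv2.COLOR_BGR2HSV))
red=((H<8)|(H>172))&(S>150)&(V>60);blue=(H>100)&(H<125)&(S>120)&(V>40)
for nm,m in(("red",red),("blue",blue)):
    k=np.zeros(m.shape,np.uint8);k[95:185,190:365]=m[95:185,190:365]
    n,l,st,c=cv2.connectedComponentsWithStats(k)
    for i in range(1,n):
        if st[i,4]<200: continue
        P=plane("top",np.argwhere(l==i)[:,::-1],.092);r=cv2.minAreaRect((P[:,:2]*1000).astype(np.float32))
        d=np.array(r[0])/1000-[.5545,.0665];print(nm,"shelf xy",d@[.9987,.0511],d@[-.0511,.9987],np.round(r[1],1),r[2])
cv2.imwrite("pics/c4.png",cv2.resize(im[90:250,180:500],None,fx=2.5,fy=2.5,interpolation=cv2.INTER_CUBIC));print(get_obs()['position'],get_obs()['tool_rot'])
```

```text
red shelf xy 0.11807107545318601 0.11467920271759033 [122.9  98.5] 2.817636728286743
blue shelf xy 0.11917588471717837 -0.1125280765148163 [119.5  96.5] 2.7030110359191895
blue shelf xy 0.11928987045516969 -0.0017005503913879408 [119.5  96.2] 3.5861265659332275
[ 0.46712257 -0.08122527  0.18124657] [ 0.9173015  -0.3981762   0.00279264  0.00242318]
```

View pics/c4.png

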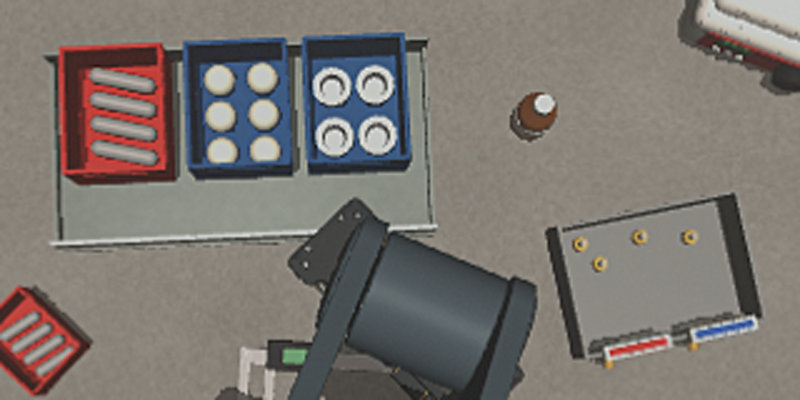

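All three bins are home: shelf x is about 118–119 mm, and their angles match the shelf's within 1°. The holders haven't moved. Next I'll go to the red holder, turning back the other way to keep the wrist in range.

>>> {"name": "servo_tool", "arguments": {"moves": "0.015 0.017 0 -7 0.05; 0.03 0.034 0 -14 0.05; 0.045 0.05 0 -21 0.05; 0.06 0.067 0 -28 0.05; 0.075 0.083 0 -35 0.05; 0.09 0.1 0 -42 0.05; 0.105 0.117 0 -49 0.05; 0.12 0.133 0 -56 0.05; 0.135 0.15 0 -63 0.05; 0.151 0.167 0 -70 0.05"}}

```text
time: 7.48
position: [0.4519, -0.2975, 0.1807]
tool_rot: [0.978, 0.211, 0.001, 0.001]
ft_force: [0.3, -0.1, 0.3]
grip_width: 0.0498
grip_force: 0.0
```

>>> {"name": "servo_tool", "arguments": {"moves": "0 0 0 -7 0.05; 0 0 0 -14 0.05; 0 0 0 -21 0.05; 0 0 0 -28 0.05; 0 0 0 -35 0.05; 0 0 0 -42 0.05; 0 0 0 -49 0.05; 0 0 0 -56 0.05; 0 0 0 -63 0.05; 0 0 0 -70 0.05"}}

```text
time: 8.32
position: [0.4522, -0.2966, 0.1807]
tool_rot: [0.68, 0.733, -0.0, 0.001]
ft_force: [0.6, 0.3, 0.2]
grip_width: 0.0501
grip_force: 0.0
```

>>> {"name": "servo_tool", "arguments": {"moves": "0 0 0.01 -7 0.05; 0 0 0.02 -8.6 0.05; 0 0 0.03 -8.6 0.05; 0 0 0.03 -8.6 0.05"}}

```text
time: 8.65
position: [0.451, -0.2954, 0.1488]
tool_rot: [0.626, 0.78, 0.0, -0.001]
ft_force: [-0.7, 0.1, 0.6]
grip_width: 0.0497
grip_force: 0.0
```

Run:
```python
from h import *
o=get_obs();print(o['position'],o['tool_rot'],o['q'],o['time'])
q=o['tool_rot'];print("yaw",np.degrees(2*np.arctan2(q[1],q[0])))
print(tri((310.7,279.7),proj("top",[[.4485,-.3056,.08]])[0]))
R=Ro.from_quat(q).as_matrix();print("shift",R.T@(np.array([.4485,-.3056,.053])-o['position']))
```

```text
[ 0.4509965  -0.29540043  0.14881269] [ 6.25860973e-01  7.79933508e-01  1.47290521e-04 -1.32078545e-03] [-7.87249662e-01  5.16295697e-01  1.71863317e+00  1.49904270e-07
  9.09321735e-01 -1.00557477e+00] 8.65
yaw 102.5091018012121
(array([ 0.44802673, -0.305911  ,  0.07857424]), np.float64(0.0009629164889506678))
shift [-0.00963177 -0.00451003  0.09579783]
```

>>> {"name": "servo_tool", "arguments": {"moves": "-0.0096 -0.0046 0.02 0.8 0.05; -0.0096 -0.0046 0.04 0.8 0.05; -0.0096 -0.0046 0.06 0.8 0.05; -0.0096 -0.0046 0.08 0.8 0.05; -0.0096 -0.0046 0.09 0.8 0.05; -0.0096 -0.0046 0.096 0.8 0.05; -0.0096 -0.0046 0.096 0.8 0.05"}}

```text
time: 9.23
position: [0.449, -0.3061, 0.0537]
tool_rot: [0.631, 0.776, 0.0, -0.001]
ft_force: [0.1, -1.0, 0.6]
grip_width: 0.0499
grip_force: 0.0
```

>>> {"name": "servo_tool", "arguments": {"moves": "0 0 0 0 0.03; 0 0 0 0 0.02; 0 0 0 0 0.015; 0 0 0 0 0.008; 0 0 0 0 0.005; 0 0 0 0 0.005; 0 0 0 0 0.005; 0 0 0 0 0.005", "grip_force": 25}}

```text
time: 9.9
position: [0.4483, -0.3066, 0.0549]
tool_rot: [0.631, 0.776, -0.001, -0.001]
ft_force: [-4.2, -2.3, 3.6]
grip_width: 0.0131
grip_force: 25.0
```

>>> {"name": "servo_tool", "arguments": {"moves": "0 0 -0.01 0 0.005; 0 0 -0.025 0 0.005; 0 0 -0.045 0 0.005; 0 0 -0.065 0 0.005; 0 0 -0.085 0 0.005; 0 0 -0.1 0 0.005; 0 0 -0.1 0 0.005; 0 0 -0.1 0 0.005"}}

```text
time: 10.57
position: [0.4498, -0.3066, 0.1555]
tool_rot: [0.631, 0.776, 0.0, 0.001]
ft_force: [-0.6, 0.1, -0.4]
grip_width: 0.0128
grip_force: 25.0
```

Run:
```python
from h import *
im=cams.camera("side");u,v=proj("side",[[.4485,-.306,.165]])[0].astype(int);print(u,v)
cv2.imwrite("pics/c5.png",cv2.resize(im[v-70:v+130,u-80:u+120],None,fx=3,fy=3,interpolation=cv2.INTER_CUBIC))
o=get_obs();q=o['tool_rot'];R=Ro.from_quat(q).as_matrix();print(o['position'],o['grip_width'],"yaw",np.degrees(2*np.arctan2(q[1],q[0])))
print("shift to above",R.T@(np.array([.5486,.1824,.13])-o['position']))
```

```text
310 244
[ 0.44917256 -0.30600791  0.15447091] 0.012905783203882647 yaw 101.75154213479033
shift to above [0.45791646 0.19680788 0.02461921]
```

View pics/c5.png

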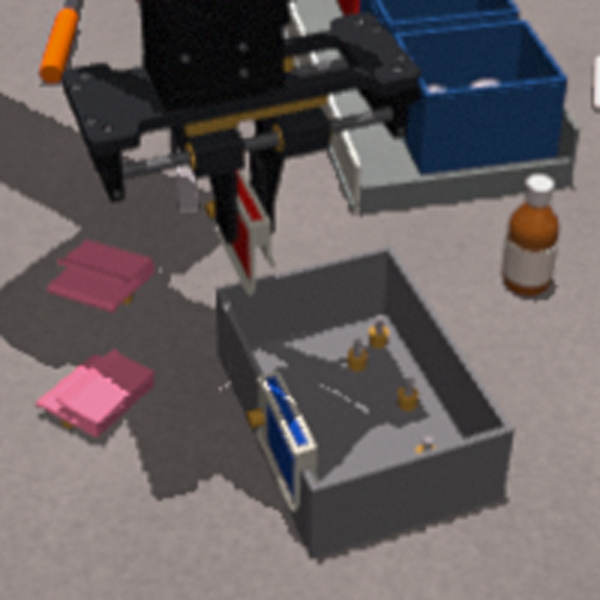

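The holder is gripped upright and clear of the tray, and the blue holder is still in place. Next I'll carry it to the lip.

>>> {"name": "servo_tool", "arguments": {"moves": "0.03 0.013 0 0 0.005; 0.065 0.028 0 0 0.005; 0.1 0.043 0 0 0.005; 0.135 0.058 0 0 0.005; 0.17 0.073 0 0 0.005; 0.205 0.088 0 0 0.005; 0.24 0.103 0 0 0.005; 0.275 0.118 0 0 0.005; 0.31 0.133 0 0 0.005; 0.34 0.146 0 0 0.005"}}

```text
time: 11.45
position: [0.5218, 0.0589, 0.153]
tool_rot: [0.631, 0.776, -0.001, -0.002]
ft_force: [0.8, -1.1, -0.2]
grip_width: 0.0129
grip_force: 25.0
```

>>> {"name": "servo_tool", "arguments": {"moves": "0.035 0.015 0 2 0.005; 0.065 0.028 0 4 0.005; 0.09 0.038 0 6 0.005; 0.105 0.046 0 8 0.005; 0.114 0.049 0 8.8 0.005; 0.118 0.051 0 8.8 0.005; 0.118 0.051 0 8.8 0.005; 0.118 0.051 0 8.8 0.005"}}

```text
time: 12.12
position: [0.548, 0.1818, 0.1535]
tool_rot: [0.688, 0.725, -0.001, -0.001]
ft_force: [-0.1, -0.5, -0.3]
grip_width: 0.0127
grip_force: 25.0
```

Run:
```python
from h import *
for n in("side","top"):
    im=cams.camera(n);cv2.imwrite(f"pics/{n}2.png",im)
    if n=="side":
        u,v=proj(n,[[.5486,.1824,.13]])[0].astype(int);print(u,v);cv2.imwrite("pics/c6.png",cv2.resize(im[v-50:v+70,u-70:u+90],None,fx=5,fy=5,interpolation=cv2.INTER_CUBIC))
o=get_obs();q=o['tool_rot'];R=Ro.from_quat(q).as_matrix();print(o['position'],o['time'],"yaw",np.degrees(2*np.arctan2(q[1],q[0])),q)
print("shift",R.T@(np.array([.5486,.1824,.041])-o['position']))
```

```text
324 142
[0.54829382 0.18124911 0.15401866] 12.2167 yaw 92.90856398240761 [ 6.88932974e-01  7.24824692e-01 -6.11313830e-04 -3.87068925e-04]
shift [0.00116566 0.00052461 0.1130177 ]
```

View pics/c6.png

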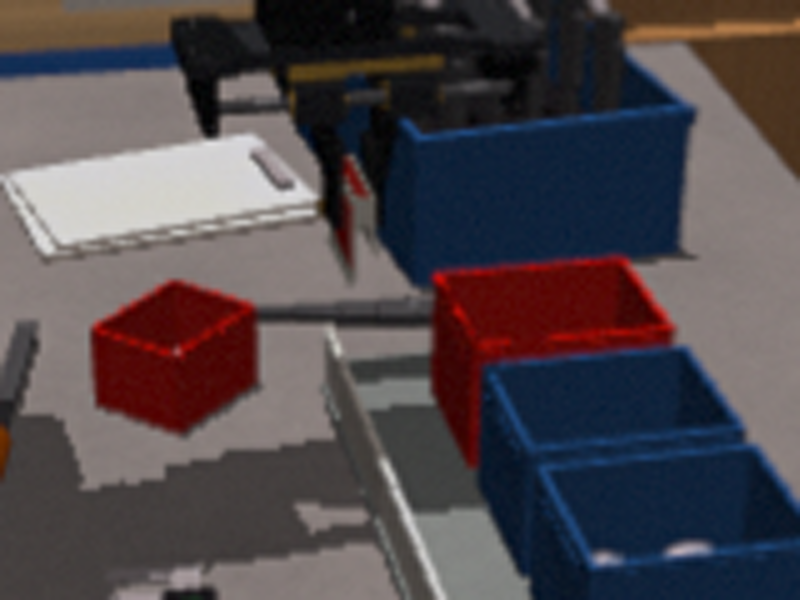

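Held upright, just over the lip. Now I'll lower the front plate in front of the lip, keeping the tongue above the crest, and feel for the lip's face.

>>> {"name": "servo_tool", "arguments": {"moves": "0.001 -0.008 0.02 0 0.005; 0.001 -0.008 0.045 0 0.005; 0.001 -0.008 0.065 0 0.005; 0.001 -0.008 0.08 0 0.005; 0.001 -0.008 0.088 0 0.005; 0.001 -0.008 0.088 0 0.005; 0.001 -0.008 0.088 0 0.005"}}

```text
time: 12.8
position: [0.5408, 0.1822, 0.0666]
tool_rot: [0.689, 0.725, -0.0, -0.0]
ft_force: [-0.3, 0.0, -0.4]
grip_width: 0.0129
grip_force: 25.0
```

>>> {"name": "servo_tool", "arguments": {"moves": "0 0.002 0 0 0.005; 0 0.004 0 0 0.005; 0 0.0055 0 0 0.005; 0 0.0065 0 0 0.005; 0 0.0065 0 0 0.005; 0 0.0065 0 0 0.005"}}

```text
time: 13.3
position: [0.5474, 0.1832, 0.0669]
tool_rot: [0.689, 0.725, 0.0, 0.0]
ft_force: [0.1, 0.4, -0.3]
grip_width: 0.0126
grip_force: 25.0
```

Still free at x = 0.547. I'll creep on in 1 mm steps.

>>> {"name": "servo_tool", "arguments": {"moves": "0 0.001 0 0 0.005; 0 0.002 0 0 0.005; 0 0.002 0 0 0.005; 0 0.002 0 0 0.005"}}

```text
time: 13.63
position: [0.5485, 0.1832, 0.0664]
tool_rot: [0.689, 0.725, -0.001, -0.0]
ft_force: [-1.0, -0.1, 0.4]
grip_width: 0.013
grip_force: 25.0
```

>>> {"name": "servo_tool", "arguments": {"moves": "0 0.001 0 0 0.005; 0 0.0015 0 0 0.005; 0 0.0015 0 0 0.005; 0 0.0015 0 0 0.005"}}

```text
time: 13.97
position: [0.5487, 0.1832, 0.0662]
tool_rot: [0.689, 0.725, -0.002, -0.001]
ft_force: [-5.3, -0.4, 2.4]
grip_width: 0.0131
grip_force: 25.0
```

Contact with the lip's face. I'll back off to centre the gap, then lower.

>>> {"name": "servo_tool", "arguments": {"moves": "0 -0.002 0 0 0.005; 0 -0.0032 0 0 0.005; 0 -0.0032 0 0 0.005; 0 -0.0032 0.003 0 0.005; 0 -0.0032 0.006 0 0.005; 0 -0.0032 0.009 0 0.005; 0 -0.0032 0.011 0 0.005; 0 -0.0032 0.012 0 0.005; 0 -0.0032 0.012 0 0.005"}}

```text
time: 14.72
position: [0.5479, 0.1831, 0.0542]
tool_rot: [0.689, 0.725, 0.0, 0.0]
ft_force: [-0.0, -0.5, -0.4]
grip_width: 0.0128
grip_force: 25.0
```

>>> {"name": "servo_tool", "arguments": {"moves": "0 0 0.003 0 0.005; 0 0 0.006 0 0.005; 0 0 0.009 0 0.005; 0 0 0.011 0 0.005; 0 0 0.012 0 0.005; 0 0 0.013 0 0.005; 0 0 0.014 0 0.005; 0 0 0.014 0 0.005"}}

```text
time: 15.38
position: [0.5475, 0.1831, 0.0409]
tool_rot: [0.689, 0.725, 0.0, 0.0]
ft_force: [-0.1, -0.4, 2.2]
grip_width: 0.0127
grip_force: 25.0
```

Contact starts at about TCP z = 0.041, as expected. Pressing down further.

>>> {"name": "servo_tool", "arguments": {"moves": "0 0 0.001 0 0.005; 0 0 0.002 0 0.005; 0 0 0.003 0 0.005; 0 0 0.004 0 0.005; 0 0 0.004 0 0.005; 0 0 0.004 0 0.005", "grip_force": 40}}

```text
time: 15.88
position: [0.5476, 0.1831, 0.0408]
tool_rot: [0.688, 0.725, 0.0, 0.001]
ft_force: [-7.1, -0.7, 28.0]
grip_width: 0.0125
grip_force: 40.0
```

Run:
```python
from h import *
for n in("side","top"):
    im=cams.camera(n);cv2.imwrite(f"pics/{n}3.png",im)
    if n=="side":
        u,v=proj(n,[[.5486,.1824,.06]])[0].astype(int);print(u,v);cv2.imwrite("pics/c7.png",cv2.resize(im[v-50:v+70,u-70:u+90],None,fx=5,fy=5,interpolation=cv2.INTER_CUBIC))
o=get_obs();print(o['position'],o['time'],o['ft_force'],o['tool_rot'],o['grip_force'])
```

```text
324 164
[0.54757226 0.18312839 0.04078466] 15.9833 [-6.39546551 -1.08605759 27.20543934] [6.88447446e-01 7.25285853e-01 4.76142681e-04 5.64858536e-04] 40.00653136521578
```

View pics/c7.png

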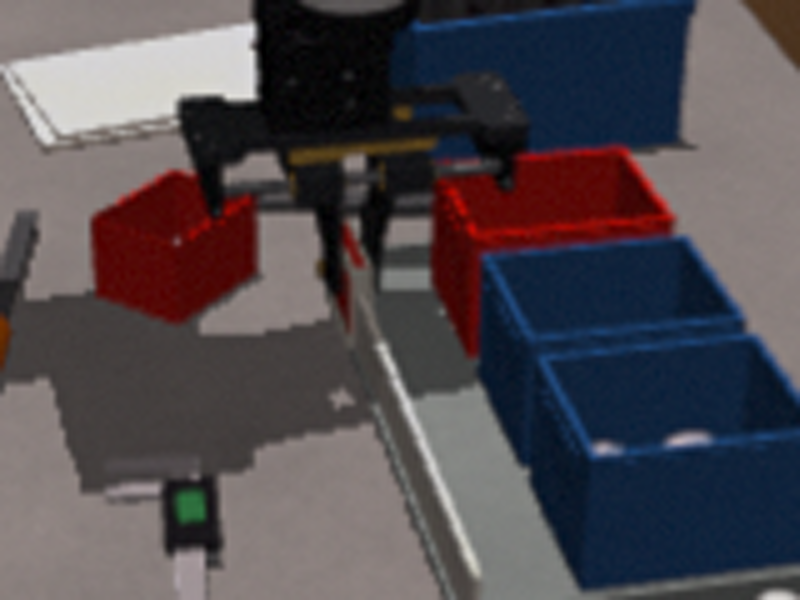

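View pics/top3.png

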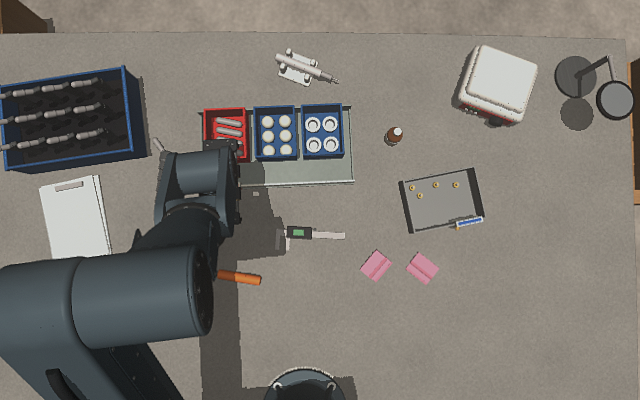

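The holder sits over the lip at crop (355,270) with its card outside, and it is pressed down with 27 N. The bins are home, and the blue holder (468,222), bottle and calipers are where they were. Handing in.

```bash
python3 -c "
from rig import job
print(job.hand_in())"
```

```text
the job is handed in; nothing more can be done
None
```

I handed the job in at about 16 s: all three bins are back against the rear stop, and the red-card holder is on the lip in front of the red bin, card outwards, still gripped and pressed down with about 27 N; the hand-in returned no verdict.

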